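# Hang the lockout padlocks on the isolation hook

### The arm

A 7-joint arm with a two-finger parallel gripper is mounted at the origin on the work surface. World frame = base frame: x ahead of the robot, y to its left, z up, the work surface at z = 0. Lengths are in m, angles in rad, forces in N, time in s.
With the tool pointing down it reaches from about 0.4 to 0.85 m from the base axis. Payload 6.9 kg.
Tool frame: the origin (TCP) lies midway between the tips of the shut fingers; the grasp point (between the pads) lies behind it (ctrl.pinch_z is the z of the grasp point in the tool frame, in m); z points along the fingers, y is the direction in which the jaws open and shut (so a half turn about z gives the same grasp; the last joint's range is limited). The gripper opens to 85 mm and grips with 20 to 120 N. Pads are 22 mm wide; open, the fingers measure 114 mm over their backs; the gripper's body (76 mm by 85 mm) begins 54 mm behind the grasp point. The pads swing forward as they close: fully open they stand 13 mm farther back than shut.
Start: joints at [-1.109, 0.507, -0.238, 1.5, 0.126, 1.149, -0.155], TCP at [0.218, 0.586, 0.231] pointing down, gripper open.
Joint ranges: [-3.08, 3.08], [-0.24, 2.05], [-1.43, 1.35], [0, 2.5], [-1.52, 4.66], [0.17, 1.96], [-2.89, 2.89]. Speed limits (rad/s): [2.39, 2.39, 3.14, 3.14, 3.14, 3.14, 3.14].

### API

Orientations are given as a unit quaternion [w, x, y, z].
In Python, from station import ctrl, get_state, vision, ticket, models gives the robot as it stands. Calls block until the motion is done:
- ctrl.movep(position, orientation): joint-space move of the TCP to a pose.
- ctrl.movel(position, frame=None, max_speed=0.15): straight line of the TCP; frame=None keeps the orientation; max_speed is the mean speed in m/s.
- ctrl.set_joints(angles): joint-space move.
- ctrl.ungrasp() and ctrl.close_gripper(force=None): open the fingers fully, or close them until they stop; force is the grip in N (None keeps the last).
- ctrl.pause(seconds).
- ctrl.ik(position, orientation): joint angles nearest the present ones, or None.
- get_state(): the state.
- vision.grab_frame(name): name is "scene" or "side" or "wrist"; returns (picture, depth): 480x640x3 uint8, blue, green, red; 480x640 float32, m along the optical axis (not along the pixel's ray), 0 where there is no reading.
- vision.camera_info(name): a dict with "mtx" (3x3 intrinsics, pixels), "dist_coeffs" ([k1, k2, p1, p2, k3] as OpenCV has them; the pictures are not rectified), "R" (3x3) and "t" (3): a world point X has camera coordinates R X + t; the wrist camera has in their place "hand_eye" (4x4, takes a point from camera to tool coordinates, whose origin is the TCP and whose axes are the flange's). Camera axes: x right, y down, z forward; pixel columns grow to the right and rows downward; lengths in m; the calibration is good to about 2 mm. A picture is of the moment at which its call begins: read the wrist's pose just before it. camera_info takes no time and is no camera call.
A pose or a line that the arm cannot do raises ctrl.Unreachable and nothing moves.
- ticket.close_job(): hands the job in, once; it reports no verdict.
Trained networks look in the newest picture that a camera, given by its name, has taken for a name from the list of things; names that differ only in an ending like _2 or _b are one class to them, and where a whole thing is asked for, a point or a joint stands for the part that bears it (a point fixed in the world has none). Each returns a list of dicts, best first, with "p" (0 to 1); they miss things now and then, are a little off and sometimes report something else, mostly with a low value. They report only what shows in the picture. A call takes as long as a camera call. They do not tell look-alikes from the thing itself.
- models.recognise(camera, target): "point" ([column, row] in pixels, amid what is visible of it).
- models.masks_of(camera, target): "mask" (480x640 bool, what is visible of it) and "point" ([column, row] in pixels, amid what is visible of it).
The state is a dict: "time": time; "qpos": joint angles; "qd": joint speeds; "tau": joint torques, N m; "tcp_pos": TCP position; "eef_rot": TCP orientation; "contact_force": force on the tool from outside, world axes, zero at the start; "wrist_torque": the same for the moment, N m; "width": finger opening in m.
Only numpy, scipy, OpenCV 4.12 (cv2) and the standard library are available. Lean on these libraries where they do the work, as an engineer would, in place of code of your own. Each camera call takes 0.05 s, during which the arm holds its last target. There are 200 camera calls.

### The job

Hang the red padlock by its shackle on the hook of the yellow-posted stand, and then hang the yellow padlock on the same hook, so that it hangs in front of the red one, with the red one between it and the post. Leave both hanging still, and leave the blue padlock standing where it is.

Things in the scene. Friction and masses are not known exactly. Their poses are not given: they have to be found in the camera images.
- red_lock: Red padlock standing upright, 87 mm high: plastic body 22 (x) x 46 (y) x 42 (z), white blank label on both faces; above it a closed U-shaped steel shackle, 7 thick round bar, in its y-z plane, opening 30 wide, 38 high, half-round top. About 140 g. Origin: centre of the underside, z up. The three padlocks differ only in colour and place. It is hung first.
- yellow_lock: Yellow padlock standing upright, 87 mm high: plastic body 22 (x) x 46 (y) x 42 (z), white blank label on both faces; above it a closed U-shaped steel shackle, 7 thick round bar, in its y-z plane, opening 30 wide, 38 high, half-round top. About 140 g. Origin: centre of the underside, z up. The three padlocks differ only in colour and place. It is hung second.
- blue_lock: Blue padlock standing upright, 87 mm high: plastic body 22 (x) x 46 (y) x 42 (z), white blank label on both faces; above it a closed U-shaped steel shackle, 7 thick round bar, in its y-z plane, opening 30 wide, 38 high, half-round top. About 140 g. Origin: centre of the underside, z up. The three padlocks differ only in colour and place. It stays where it is.
- hook_bar (a point): Middle of the hook: level steel bar, 8 mm round, 190 above the table, fixed to a slim yellow post no higher than it. Origin on the bar's axis; +x to the post (face at +55, 4 mm collar), -x to the open end, z up. Level to -53, then slopes up to the tip at -67, top 14 above axis. Steel foot plate 10 high below. A lock hangs with its underside 76 below the axis and clears tip and bar at 56 to 66 below.
Things that resemble listed ones, but are neither listed nor needed, are in the scene too. There is more than one size of the yellow_lock; the job needs the larger.

How it is judged:
On the way, in this order (a step that is already met when the one before it is completed fails the run):
1. the red padlock hangs on the bar, let go, before the yellow one (x of red_lock in the frame of hook_bar between -0.058 and 0.052 m and y of red_lock in the frame of hook_bar between -0.03 and 0.03 m and z of red_lock in the frame of hook_bar between -0.088 and -0.062 m and angle between red_lock's own z axis and vertical below 0.35 rad and contact force between red_lock and the fingers below 0.3 N and not (x of yellow_lock in the frame of hook_bar between -0.058 and 0.052 m and y of yellow_lock in the frame of hook_bar between -0.03 and 0.03 m and z of yellow_lock in the frame of hook_bar between -0.088 and -0.062 m)), for 0.2 s.
2. the yellow padlock hangs on the bar in front of the red one, let go (x of yellow_lock in the frame of hook_bar between -0.058 and 0.052 m and y of yellow_lock in the frame of hook_bar between -0.03 and 0.03 m and z of yellow_lock in the frame of hook_bar between -0.088 and -0.062 m and angle between each of yellow_lock, red_lock's own z axis and vertical below 0.35 rad and contact force between yellow_lock and the fingers below 0.3 N and x of red_lock in the frame of hook_bar between -0.058 and 0.052 m and y of red_lock in the frame of hook_bar between -0.03 and 0.03 m and z of red_lock in the frame of hook_bar between -0.088 and -0.062 m and horizontal distance between red_lock and yellow_lock above 0.012 m), for 0.2 s.
At the end, for the whole second after the job is handed in: Red and yellow both hang by their shackles on the level bar (origin -58 to +52 mm along, 30 mm across, 62 to 88 mm below the hook point, tilted under 20 deg), red nearer the post, centres over 12 mm apart, let go, slower than 60 mm/s; blue upright within 30 mm of its start (all of step 2 and contact force between red_lock and the fingers below 0.3 N and linear speed of each of red_lock, yellow_lock below 0.06 m/s and distance of blue_lock from where it was at the start of the episode below 0.03 m and angle between blue_lock's own z axis and vertical below 0.2 rad); the robot touches nothing.
It fails at once if the blue padlock is moved by more than 30 mm or toppled (distance of blue_lock from where it was at the start of the episode above 0.03 m or angle between blue_lock's own z axis and vertical above 0.5 rad).
It also fails if it takes over 64 s, if anything falls off the work surface, if the arm or the gripper's body presses on something with over 40 N, if the wrist force passes 120 N, or if a joint passes its speed limit or range.

## Working session

There is one attempt and no reset: what is moved stays moved. The work goes in short steps, each a Python script; the robot and the scene stay as the last script left them, time stands still between calls to the robot, and variables do not carry over. Pictures are saved under pics/ and viewed, about 8 in all and at most 12, crops included, and the job is handed in when it is done.

```bash
ls; mkdir -p pics; python3 - <<'E'
from station import ctrl,get_state,vision,models
import cv2,numpy as np
for n in("scene","side"):
    im,d=vision.grab_frame(n); cv2.imwrite(f"pics/{n}0.png",im); np.save(f"pics/{n}0.npy",d)
    i=vision.camera_info(n); print(n,i)
    for t in("red_lock","yellow_lock","blue_lock","hook_bar"):
        print(t,[(round(r["p"],2),np.round(r["point"]).tolist()) for r in models.recognise(n,t)])
print(vision.camera_info("wrist"),ctrl.pinch_z); s=get_state();print(s)
E
```

```text
pics
scene {'mtx': array([[597.47881541,   0.        , 311.16007266],
       [  0.        , 597.47881541, 236.2953627 ],
       [  0.        ,   0.        ,   1.        ]]), 'dist_coeffs': array([-0.09442392,  0.        ,  0.        ,  0.        ,  0.        ]), 'R': array([[-0.82458501,  0.56572688,  0.003557  ],
       [ 0.44883044,  0.65800223, -0.60463567],
       [-0.34439917, -0.49697703, -0.79649422]]), 't': array([ 0.42315885, -0.1508207 ,  1.4868109 ])}
red_lock [(0.76, [266.0, 165.0])]
yellow_lock [(0.82, [348.0, 400.0]), (0.51, [365.0, 445.0])]
blue_lock [(0.93, [418.0, 344.0])]
hook_bar [(0.68, [257.0, 267.0])]
side {'mtx': array([[618.26767633,   0.        , 320.24733799],
       [  0.        , 618.26767633, 236.98029652],
       [  0.        ,   0.        ,   1.        ]]), 'dist_coeffs': array([-0.22041479,  0.        ,  0.        ,  0.        ,  0.        ]), 'R': array([[ 0.72903656, -0.68447009,  0.00252845],
       [-0.47850022, -0.51229024, -0.71315934],
       [ 0.48943154,  0.51870937, -0.7009974 ]]), 't': array([-0.3906213 ,  0.37134468,  1.16439653])}
red_lock
[... 728 characters left out ...]
0e+00]])} -0.0187
{'time': 0.5, 'qpos': array([-1.10951383,  0.50751279, -0.23760028,  1.50029769,  0.12568569,
        1.14888746, -0.15480246]), 'qd': array([ 0.00017525, -0.00163899,  0.00047913,  0.00091492,  0.00080008,
       -0.00032215,  0.00096084]), 'tau': array([ 4.02666710e-04, -6.19836473e+01, -2.18246341e+00, -2.49769878e+01,
        1.40097147e-02,  3.12804070e-03, -9.83071715e-06]), 'tcp_pos': array([0.21770217, 0.58579742, 0.23123325]), 'eef_rot': array([-1.92460762e-05,  1.76964650e-01,  9.84217206e-01, -6.16887243e-05]), 'contact_force': array([ 0.21017745, -0.00876761,  0.07793785]), 'wrist_torque': array([0.02382323, 0.01955005, 0.04238148]), 'width': 0.0848579225934037}
```

View pics/scene0.png

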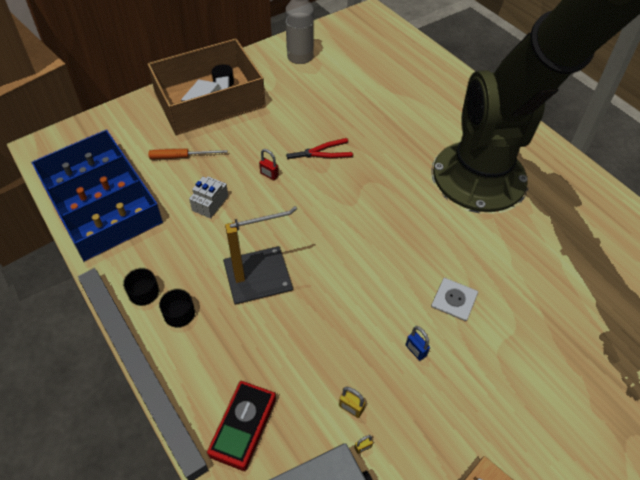

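View pics/side0.png

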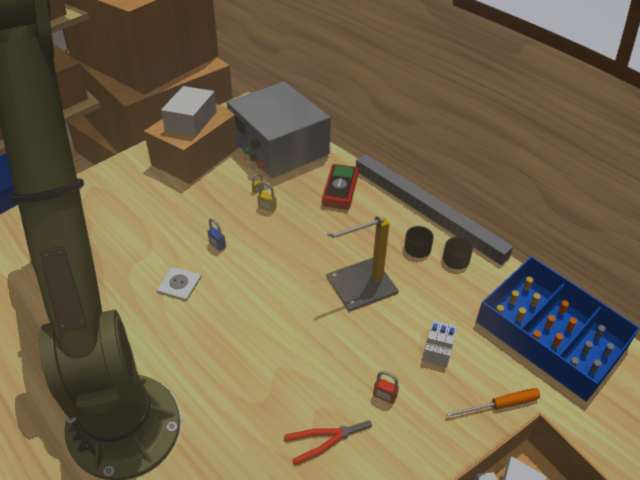

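The scene view shows red at (268,165), big yellow at (352,400), the small look-alike at (365,443), blue at (418,344), and the bar from the post at (235,222) to the tip at (295,210). The side view agrees, with big yellow at (267,198), red at (385,388), and the bar running from (380,220) to (332,235).

```bash
cat > h.py <<'E'
from station import ctrl,get_state,vision,models,ticket
import cv2,numpy as np
from scipy.spatial.transform import Rotation as Ro
def q2R(q): return Ro.from_quat([q[1],q[2],q[3],q[0]]).as_matrix()
def R2q(R):
    q=Ro.from_matrix(R).as_quat(); return [q[3],q[0],q[1],q[2]]
def campose(n):
    "camera-to-world R,t"
    i=vision.camera_info(n)
    if n=="wrist":
        s=get_state();R=q2R(s["eef_rot"]);H=i["hand_eye"]
        return i,R@H[:3,:3],R@H[:3,3]+s["tcp_pos"]
    return i,i["R"].T,-i["R"].T@i["t"]
def cloud(n,d,pose,mask=None):
    i,R,t=pose
    m=(d>0) if mask is None else (mask&(d>0))
    v,u=np.nonzero(m)
    p=cv2.undistortPoints(np.c_[u,v].astype(np.float64)[:,None],i["mtx"],i["dist_coeffs"])[:,0]
    z=d[v,u]
    return (np.c_[p,np.ones(len(p))]*z[:,None])@R.T+t, np.c_[u,v]
def tool(a,tilt=0):
    "tool down, jaw (y) axis along world angle a, tilted about y"
    y=np.array([np.cos(a),np.sin(a),0]);z=np.array([0,0,-1.]);x=np.cross(y,z)
    return np.c_[x,y,z]@Ro.from_euler("y",tilt).as_matrix()
E
python3 - <<'E'
from h import *
for n in("scene","side"):
    pose=campose(n); im,d=vision.grab_frame(n)
    for t in("red_lock","yellow_lock","blue_lock","hook_bar"):
        for r in models.masks_of(n,t):
            P,_=cloud(n,d,pose,r["mask"])
            if len(P)<20: continue
            B=P[(P[:,2]>.01)&(P[:,2]<.1)] if t!="hook_bar" else P[P[:,2]>.18]
            if len(B)<8: continue
            print(n,t,round(r["p"],2),len(B),"zmax",np.percentile(P[:,2],[2,98]).round(3),"med",np.median(B,0).round(3))
            r2=cv2.minAreaRect(B[:,:2].astype(np.float32)*1000); print("   rect",[np.round(x,1) for x in r2])
            if t=="hook_bar":
                c=B[:,:2].mean(0);_,_,V=np.linalg.svd(B[:,:2]-c,full_matrices=False);s=(B[:,:2]-c)@V[0]
                print("   dir",V[0],"c",c,"ends",c+V[0]*s.min(),c+V[0]*s.max(),"width",((B[:,:2]-c)@V[1]).std())
E
```

```text
scene red_lock 0.57 356 zmax [-0.     0.086] med [ 0.438 -0.293  0.041]
   rect [array([ 436. , -299.1]), array([26.1, 52.3]), np.float64(19.1)]
scene red_lock 0.51 508 zmax [0.003 0.087] med [0.63  0.3   0.042]
   rect [array([627.6, 297.5]), array([22.8, 46.5]), np.float64(21.5)]
scene yellow_lock 0.95 517 zmax [0.001 0.087] med [0.63  0.3   0.042]
   rect [array([627.6, 297.5]), array([22.8, 46.5]), np.float64(21.5)]
scene yellow_lock 0.82 216 zmax [0.003 0.059] med [0.656 0.371 0.029]
   rect [array([654. , 370.5]), array([15.3, 30.7]), np.float64(79.1)]
scene blue_lock 0.88 511 zmax [0.002 0.087] med [0.451 0.278 0.042]
   rect [array([448.2, 276. ]), array([46.8, 24.6]), np.float64(88.2)]
scene hook_bar 0.91 401 zmax [0.    0.196] med [ 0.616 -0.057  0.193]
   rect [array([597.5, -48.6]), array([ 26.5, 140.7]), np.float64(68.0)]
   dir [ 0.95495414 -0.2967534 ] c [ 0.60881366 -0.0544061 ] ends [ 0.52931528 -0.02970186] [ 0.66329829 -0.07133728] width 0.004547647370549699
side red_lock 0.62 513 zmax [-0.002  0.085] med [ 0.426 -0.303  0.041]
   rect [array([ 429.8, -300.7]), array([26.6, 46.2]), np.float64(19.5)]
side yellow_lock 0.55 282 zmax [-0.001  0.084] med [0.618 0.29  0.036]
   rect [array([626.8, 316.9]), array([98. , 42.4]), np.float64(77.3)]
side yellow_lock 0.46 104 zmax [-0.001  0.057] med [0.642 0.367 0.027]
   rect [array([645.9, 367.5]), array([21.8, 30.2]), np.float64(89.1)]
side blue_lock 0.88 307 zmax [-0.003  0.084] med [0.44  0.264 0.039]
   rect [array([443.1, 271.8]), array([26.5, 49.8]), np.float64(0.8)]
side hook_bar 0.75 295 zmax [0.001 0.194] med [ 0.605 -0.059  0.192]
   rect [array([592.3, -54.5]), array([ 26.1, 142.4]), np.float64(69.2)]
   dir [-0.93888397  0.34423376] c [ 0.60036039 -0.05931812] ends [ 0.65843979 -0.08061244] [ 0.52478164 -0.03160782] width 0.004352912470191112
```

Both views agree to about 1 cm. Next I take close looks with the wrist camera, first at the hook and then at red.

```bash
cat >> h.py <<'E'
def best(p,a,ref=None):
    "orientation (of the two half turns) with the lesser joint travel"
    q0=get_state()["qpos"];c=[]
    for b in(a,a+np.pi):
        o=R2q(tool(b));j=ctrl.ik(p,o)
        if j is not None:c.append((np.abs(np.array(j)-q0).max(),b,o,np.round(j,2)))
    c.sort(key=lambda x:x[0]);return c
def lookat(t,save):
    pose=campose("wrist");im,d=vision.grab_frame("wrist");cv2.imwrite(save,im)
    return pose,d,im,models.masks_of("wrist",t)
def lockpose(P):
    r=cv2.minAreaRect(P[:,:2].astype(np.float32)*1000)
    (cx,cy),(w,h),a=r
    if w<h:a+=90
    return np.array([cx,cy])/1000,np.deg2rad(a),(w,h)   # centre, angle of lock y
E
python3 - <<'E'
from h import *
A=np.deg2rad(71)
for p in([.6,-.055,.33],):
    c=best(p,A);print([(round(x[0],2),round(x[1],2),x[3]) for x in c])
ctrl.movep([.6,-.055,.33],c[0][2]);print(get_state()["time"])
pose,d,im,M=lookat("hook_bar","pics/hook.png")
P,uv=cloud("wrist",d,pose)
B=P[(P[:,2]>.18)&(P[:,2]<.215)&(np.hypot(P[:,0]-.6,P[:,1]+.055)<.12)]
c0=np.array([.6,-.055]);u=np.array([.95,-.32]);
for _ in range(3):
    s=(B[:,:2]-c0)@u; w=B[:,:2]-c0-np.outer(s,u)
    k=(np.hypot(*w.T)<.012)&(s>-.06)&(s<.045); Q=B[k,:2]; c0=Q.mean(0);_,_,V=np.linalg.svd(Q-c0,full_matrices=False);u=V[0]*np.sign(V[0][0])
    
s=(B[:,:2]-c0)@u; print("c",c0,"u",u,np.rad2deg(np.arctan2(u[1],u[0])),"n",len(Q))
n=np.array([-u[1],u[0]])
for a in np.arange(-.09,.09,.01):
    k=(s>a)&(s<=a+.01)
    if k.any(): 
        w=(B[k,:2]-c0)@n; print(round(a,2),k.sum(),np.percentile(w,[5,95]).round(4),B[k,2].max().round(4),"smin/max",s[k].min().round(4),s[k].max().round(4))
E
```

```text
[(np.float64(1.43), np.float64(4.38), array([-0.33,  0.47,  0.65,  1.39, -0.28,  1.37, -1.58])), (np.float64(1.51), np.float64(1.24), array([-0.06,  0.41,  0.18,  1.39, -0.07,  1.35,  1.36]))]
3.6583
c [ 0.60340032 -0.05386866] u [ 0.95061322 -0.31037802] -18.082013079625323 n 1787
-0.09 2 [-0.0003  0.0004] 0.2031 smin/max -0.0807 -0.0802
-0.08 140 [-0.0034  0.0034] 0.206 smin/max -0.0791 -0.0701
-0.07 148 [-0.0036  0.0033] 0.2003 smin/max -0.07 -0.06
-0.06 128 [-0.0037  0.0038] 0.1956 smin/max -0.0597 -0.05
-0.05 136 [-0.0038  0.0037] 0.1961 smin/max -0.05 -0.0403
-0.04 141 [-0.0039  0.0035] 0.1961 smin/max -0.04 -0.03
-0.03 129 [-0.0033  0.0033] 0.1964 smin/max -0.0299 -0.02
-0.02 141 [-0.0034  0.0039] 0.1959 smin/max -0.02 -0.0101
-0.01 145 [-0.0035  0.0037] 0.196 smin/max -0.0099 -0.0
-0.0 149 [-0.0036  0.0035] 0.196 smin/max 0.0 0.0098
0.01 154 [-0.0037  0.0034] 0.1961 smin/max 0.01 0.0199
0.02 171 [-0.0038  0.0039] 0.196 smin/max 0.02 0.03
0.03 260 [-0.0093  0.009 ] 0.2029 smin/max 0.03 0.04
0.04 554 [-0.0104  0.0105] 0.2031 smin/max 0.04 0.05
0.05 517 [-0.0111  0.011 ] 0.1952 smin/max 0.05 0.06
0.06 50 [-0.0088  0.0096] 0.1873 smin/max 0.06 0.0608
```

View pics/hook.png

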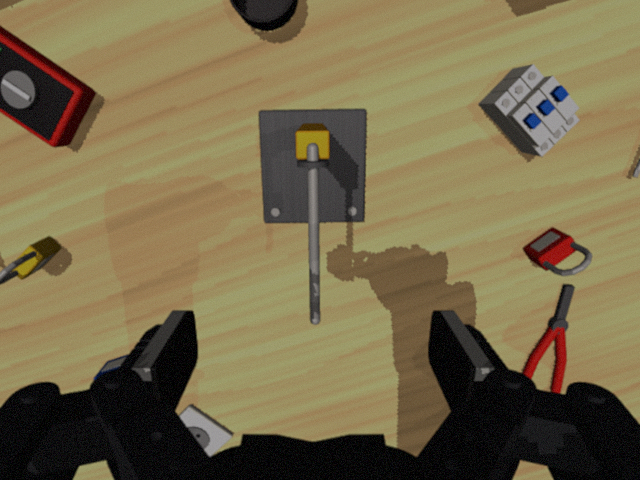

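The wrist view shows the bar clean, from the post at (312,140) to the tip at (316,322). The hook origin is at about (0.590, -0.0495) with its axis at -18.1°. Next is red.

```bash
cat >> h.py <<'E'
HOOK=np.array([.590,-.0495,.19]);HU=np.array([.9506,-.3104,0]);HA=np.arctan2(-.3104,.9506)+np.pi/2
def refine(t,xy,a,save):
    c=best([*xy,.2],a);ctrl.movep([*xy,.2],c[0][2])
    pose,d,im,M=lookat(t,save)
    P,_=cloud("wrist",d,pose);B=P[(P[:,2]>.012)&(P[:,2]<.1)&(np.hypot(P[:,0]-xy[0],P[:,1]-xy[1])<.045)]
    S=B[B[:,2]>.05]; B=B[B[:,2]>.03]
    for n,Q in(("all",B),("shackle",S)):
        r=lockpose(Q);print(n,len(Q),r[0].round(4),np.rad2deg(r[1]).round(1),np.round(r[2],1),"zmax",Q[:,2].max().round(4))
    print("net",[(round(m["p"],2),np.round(m["point"]).tolist()) for m in M],"t",get_state()["time"])
E
python3 - <<'E'
from h import *
refine("red_lock",[.432,-.300],np.deg2rad(109),"pics/red.png")
E
```

```text
all 2071 [ 0.4352 -0.2966] 108.9 [19.3 45.9] zmax 0.0887
shackle 734 [ 0.4337 -0.2973] 109.7 [ 7.1 43.1] zmax 0.0887
net [(0.9, [312.0, 213.0])] t 5.0917
```

View pics/red.png

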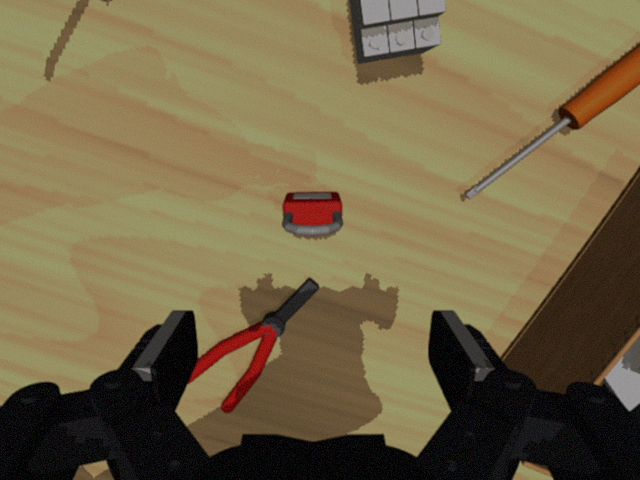

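The wrist view shows red standing at (312,213), square to the jaws. The pliers at (300,300) clear the fingers. Grasping it now.

```bash
cat >> h.py <<'E'
G=.019
def pick(xy,a):
    c=best([*xy,.12],a);ctrl.movep([*xy,.12],c[0][2])
    ctrl.movel([*xy,G],max_speed=.1);print("force down",get_state()["contact_force"].round(2))
    ctrl.close_gripper(40);s=get_state();print("width",s["width"].round(4),s["tcp_pos"].round(4))
    ctrl.movel([*xy,.15],max_speed=.15);s=get_state();print("lift",s["width"].round(4),s["contact_force"].round(2),s["time"])
def hk(x,drop): p=HOOK+HU*x;p[2]=HOOK[2]-drop+G;return p
E
python3 - <<'E'
from h import *
pick([.4337,-.297],np.deg2rad(109.2))
p=hk(-.15,.061);c=best(p,HA);print([(round(x[0],2),x[3]) for x in c])
ctrl.movep(p,c[0][2]);s=get_state();print(s["tcp_pos"].round(4),s["width"],s["time"])
im,d=vision.grab_frame("side");cv2.imwrite("pics/s1.png",cv2.resize(im[130:380,200:500],None,fx=2,fy=2))
E
```

```text
force down [ 0.12  0.61 -0.41]Traceback (most recent call last):
  File "<stdin>", line 2, in <module>
  File "h.py", line 53, in pick
    ctrl.close_gripper(40);s=get_state();print("width",s["width"].round(4),s["tcp_pos"].round(4))
                                                       ^^^^^^^^^^^^^^^^
AttributeError: 'float' object has no attribute 'round'
```

```bash
sed -i 's/s\["width"\].round(4)/round(s["width"],4)/g' h.py
python3 - <<'E'
from h import *
s=get_state();print(s["width"],s["tcp_pos"].round(4),s["contact_force"].round(2))
ctrl.movel([.4337,-.297,.15]);s=get_state();print(s["width"],s["contact_force"].round(2))
p=hk(-.15,.061);c=best(p,HA);print([(round(x[0],2),x[3]) for x in c])
ctrl.movep(p,c[0][2]);s=get_state();print(s["tcp_pos"].round(4),s["width"],s["time"])
im,d=vision.grab_frame("side");cv2.imwrite("pics/s1.png",cv2.resize(im[130:380,200:500],None,fx=2,fy=2))
E
```

```text
0.04523497667729372 [ 0.434  -0.2972  0.0196] [-1.32 -0.1   6.03]
0.04555037678716915 [ 0.64 -0.14 -1.51]
[(np.float64(1.13), array([-0.56,  0.42,  0.72,  2.07, -0.39,  0.78, -1.49])), (np.float64(1.46), array([ 0.1 ,  0.34, -0.2 ,  2.07,  0.09,  0.74,  1.1 ]))]
[ 0.4476 -0.0039  0.1479] 0.045467371632875474 9.2833
```

View pics/s1.png

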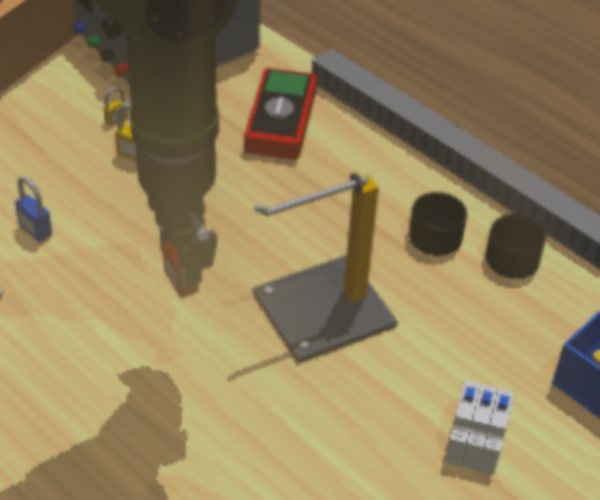

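Red is held upright, at about (180,265) in the crop, in front of the tip. I thread it onto the bar in steps and watch the force.

```bash
cat >> h.py <<'E'
def hang(x):
    f0=get_state()["contact_force"]
    for a in (-.075,-.05,x):
        ctrl.movel(hk(a,.061),max_speed=.12);f=get_state()["contact_force"]-f0;print("x",a,f.round(2))
        if np.linalg.norm(f)>6: print("STOP");return False
    for dr in(.070,.0745):
        ctrl.movel(hk(x,dr),max_speed=.05);f=get_state()["contact_force"]-f0;print("drop",dr,f.round(2))
        if np.linalg.norm(f)>10: print("STOP");return False
    return True
E
python3 - <<'E'
from h import *
print(hang(.027),get_state()["time"])
im,d=vision.grab_frame("side");cv2.imwrite("pics/s2.png",cv2.resize(im[160:340,260:460],None,fx=3,fy=3))
E
```

```text
x -0.075 [-0.34 -0.57  0.81]
x -0.05 [-1.    0.59 -0.65]
x 0.027 [-0.23  0.59  0.1 ]
drop 0.07 [-0.3   0.4   0.37]
drop 0.0745 [-0.84 -0.41 -0.26]
True 11.8417
```

View pics/s2.png

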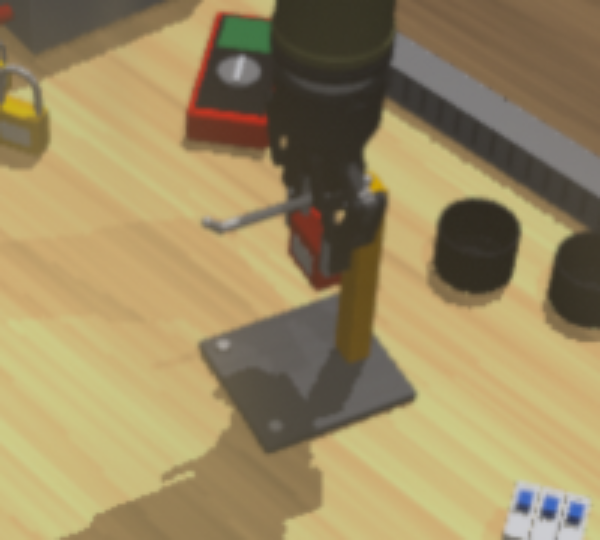

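The bar runs into the lock at (300,205), through the shackle, and no load has built up. I release it, rise, and go to look at yellow.

```bash
python3 - <<'E'
from h import *
ctrl.ungrasp();ctrl.pause(.3)
p=hk(.027,.0745);p[2]+=.13;ctrl.movel(p,max_speed=.1);print(get_state()["contact_force"].round(2))
refine("yellow_lock",[.624,.296],np.deg2rad(111.5),"pics/yel.png")
im,d=vision.grab_frame("side");cv2.imwrite("pics/s3.png",np.hstack([cv2.resize(im[170:320,290:440],(400,400)),cv2.resize(cv2.imread("pics/yel.png")[100:400,170:470],(400,400))]))
pose=campose("side")
for m in models.masks_of("side","red_lock"):
    P,_=cloud("side",d,pose,m["mask"]);q=np.median(P,0);r=q-HOOK;print(round(m["p"],2),q.round(3),"along",(r@HU).round(4),"z",P[:,2].min().round(3),P[:,2].max().round(3))
E
```

```text
[-0.43 -0.19  0.04]
all 2044 [0.6268 0.3007] 110.7 [19.  44.8] zmax 0.0887
shackle 731 [0.6253 0.3001] 111.8 [ 7.1 43.8] zmax 0.0887
net [(0.83, [235.0, 141.0]), (0.64, [306.0, 214.0])] t 15.575
0.77 [ 0.607 -0.067  0.15 ] along 0.0212 z -0.005 0.202
```

View pics/s3.png

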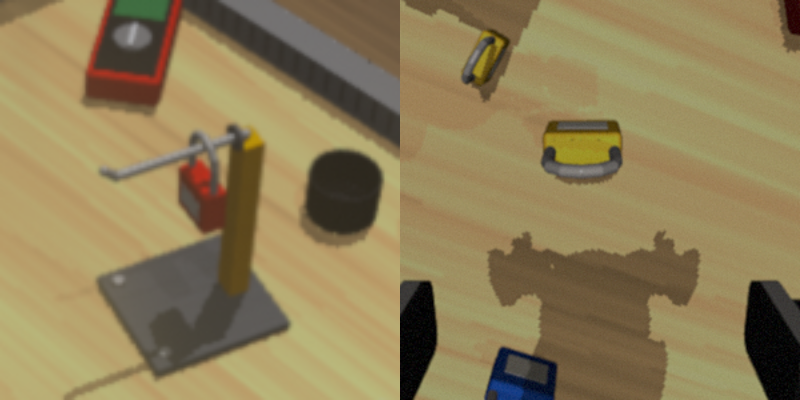

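Red hangs by its shackle next to the post, at (200,185) in the left crop. Big yellow is at (582,150) in the right crop, clear of the small one. Picking and hanging yellow.

```bash
python3 - <<'E'
from h import *
pick([.6255,.3002],np.deg2rad(111.3))
p=hk(-.15,.061);c=best(p,HA);ctrl.movep(p,c[0][2]);s=get_state();print(s["tcp_pos"].round(4),s["width"],s["time"])
print(hang(-.014))
im,d=vision.grab_frame("side");im2,_=vision.grab_frame("scene")
cv2.imwrite("pics/s4.png",np.hstack([cv2.resize(im[170:320,290:440],(400,400)),cv2.resize(im2[170:320,190:340],(400,400))]))
E
```

```text
force down [-0.63  0.06  0.5 ]
width 0.045 [0.6259 0.3003 0.0196]
lift 0.0451 [ 0.53 -0.34 -1.55] 18.725
[ 0.4486 -0.0021  0.148 ] 0.04534274138392049 20.05
x -0.075 [-1.45  0.29  0.81]
x -0.05 [-1.68 -0.56  1.6 ]
x -0.014 [-1.15  0.    0.7 ]
drop 0.07 [-0.01  0.21  0.5 ]
drop 0.0745 [-1.18  0.58  1.37]
True
```

View pics/s4.png

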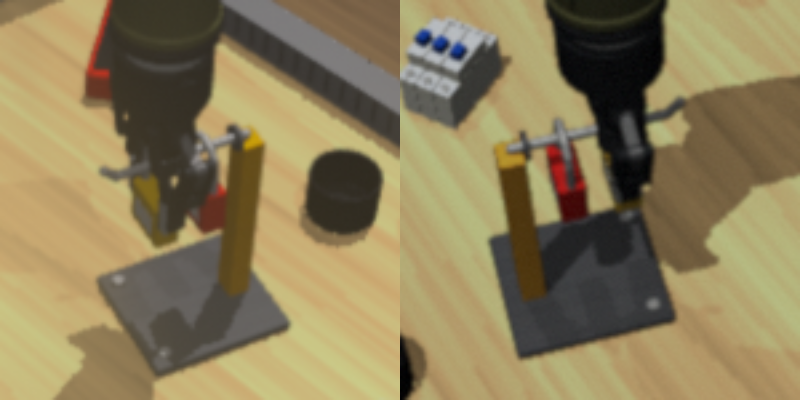

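Yellow is on the bar in front of red: the left crop shows yellow at (155,210) and red at (210,205). I release it and check.

```bash
python3 - <<'E'
from h import *
ctrl.ungrasp();ctrl.pause(.3)
p=hk(-.014,.0745);p[2]+=.13;ctrl.movel(p,max_speed=.1)
ctrl.movel([.45,.0,.32]);ctrl.pause(1);s=get_state();print(s["contact_force"].round(2),s["time"])
a=[]
for n,sl in(("side",(slice(170,320),slice(290,440))),("scene",(slice(170,320),slice(190,340)))):
    pose=campose(n);im,d=vision.grab_frame(n);a.append(cv2.resize(im[sl],(400,400)))
    for t in("red_lock","yellow_lock","blue_lock"):
        for m in models.masks_of(n,t):
            P,_=cloud(n,d,pose,m["mask"]);q=np.median(P,0);print(n,t,round(m["p"],2),q.round(3),"along",((q-HOOK)@HU).round(4))
cv2.imwrite("pics/s5.png",np.hstack(a))
E
```

```text
[0.17 0.44 0.11] 26.6667
side red_lock 0.64 [ 0.605 -0.069  0.152] along 0.0207
side yellow_lock 0.98 [ 0.566 -0.057  0.153] along -0.0202
side yellow_lock 0.68 [0.648 0.365 0.02 ] along -0.0738
side blue_lock 0.53 [0.44  0.265 0.038] along -0.24
scene red_lock 0.82 [ 0.62  -0.042  0.156] along 0.0267
scene yellow_lock 0.95 [ 0.582 -0.03   0.156] along -0.0139
scene yellow_lock 0.6 [0.656 0.372 0.028] along -0.0683
scene blue_lock 0.55 [0.451 0.278 0.041] along -0.234
```

View pics/s5.png

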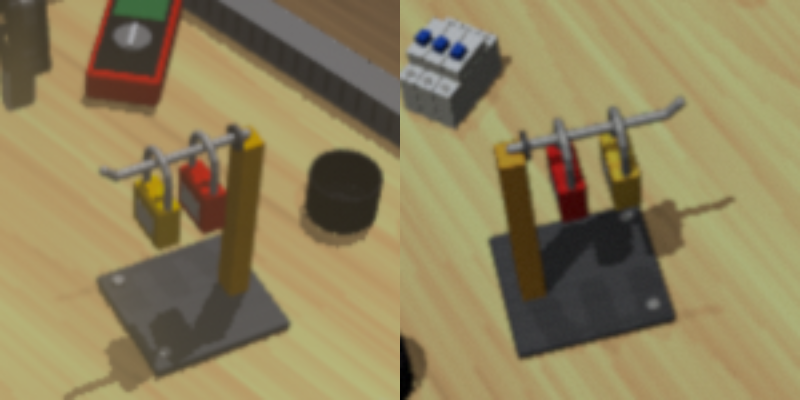

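Both hang upright on the level part of the bar. Red is nearer the post, yellow is about 40 mm in front of it, and blue hasn't moved. Handing in.

```bash
python3 -c "
from station import ticket
print(ticket.close_job())"
```

```text
the job is handed in; nothing more can be done
None
```

The red padlock hangs on the hook nearest the post, with the larger yellow padlock in front of it. I handed the job in shortly after 26.7 s on the robot's clock, and no verdict is reported.

- **Position on the bar:** red sits at about +24 mm and yellow at about -17 mm along the bar, so their centres are about 40 mm apart. The two cameras differ by about 6 mm along the bar for each lock, because each sees a different face.
- **Hanging:** both hang upright by their shackles on the level part of the bar in the last pictures. I did not measure their speed. I paused 1 s after backing off before taking those pictures.
- **Blue padlock:** it measures at the same place as at the start, within about 1 mm.
- **Robot:** the gripper is clear of everything and the force on the tool was close to zero.

No check failed. One script stopped on a print error of mine just after the gripper closed on red. I carried on from there, and nothing was disturbed.

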